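Cycle the overhauled valves and eject the one that binds

ROBOT

A 6-joint arm with a two-finger parallel gripper is mounted at the origin on the work surface. World frame = base frame: x ahead of the robot, y to its left, z up, the work surface at z = 0. Lengths are in m, angles in degrees, forces in N, time in s.
With the tool pointing down it reaches from about 0.325 to 0.775 m from the base axis. Payload 9.3 kg.
Tool frame: the origin (TCP) lies at the centre of the arm's flange, where the gripper is bolted on; the fingertips stand 173 mm ahead of it and the grasp point (between the pads) lies 155 mm ahead of it; z points along the fingers, x is the direction in which the jaws open and shut, and the axes are right-handed (so a half turn about z gives the same grasp; the last joint's range is limited). The gripper opens to 85 mm and grips with 20 to 120 N. Pads are 22 mm wide; open, the fingers measure 114 mm over their backs; the gripper's body (76 mm by 85 mm) begins 54 mm behind the grasp point. The pads swing forward as they close: fully open they stand 13 mm farther back than shut.
Start: joints at [54.282, 14.817, 1.232, 76.415, 0, 81.257], TCP at [0.249, 0.49, 0.405] pointing down, gripper open.
Joint ranges: [-174.27, 174.27], [-52.1, 104.24], [-59.71, 78.15], [-110.17, 111.67], [-87.03, 83.33], [-180, 180]. Speed limits (degrees/s): [127.2, 127.2, 159.86, 180, 180, 180].

INTERFACE

Orientations are given as [roll, pitch, yaw] about the fixed x, y, z axes, in that order (R = Rz(yaw) Ry(pitch) Rx(roll)).
In Python, from rig import monitor, vision, job gives the robot as it stands.
- The arm moves only by the shell command python3 -m crank 'ROWS' [FORCE]. ROWS is JSON, one flat list of numbers, 7 for each row, row after row: the shift along the world's x, y, z in mm, then the turn, a rotation vector about the world's x, y, z in degrees, then the finger opening in mm, from 0 to 85.4. A call has 1 to 5 rows; each row shifts and turns the commanded pose from where the row before left it; what a row does not reach is not made up. A row lasts 1/12 s, in which the tool goes at most 41.7 mm and 7.16 degrees, less where a joint would pass 70% of its speed; a pose out of reach is approached as far as the arm can. A call with a gripper value outside its range is refused whole. The fingers move at their own pace and stop on an object; FORCE is the grip in N (left out, the last holds). Time passes only in rows, so rows that do not move let the fingers close. It gives the time, the measured TCP pose, the force and the opening at its end, in the units of the state.
- monitor.read_state(): the state, without advancing time (a new reading comes with each control period).
- vision.grab_frame(name): name is "scene" or "top"; returns a dict with "img" (480x640x3 uint8, red, green, blue), "intrinsics" (3x3 intrinsics, pixels), "rvec" (rotation vector, rad) and "tvec" (3), from world to camera coordinates, as OpenCV has them. Camera axes: x right, y down, z forward; pixel columns grow to the right and rows downward; lengths in m; the calibration is good to about 2 mm. A picture is of the moment at which its call begins. There is no depth.
- job.job_done(): hands the job in, once; it reports no verdict.
The state is a dict: "time": time; "q": joint angles; "qd": joint speeds; "tau": joint torques, N m; "eef_pos": TCP position; "tcp_rot": TCP orientation; "wrist_force": force on the tool from outside, world axes, zero at the start; "torque": the same for the moment, N m; "finger_gap": opening from 0.0 (shut) to 1.0 (fully open).
Only numpy, scipy, OpenCV 4.12 (cv2) and the standard library are available. Lean on these libraries where they do the work, as an engineer would, in place of code of your own. Each camera call takes 0.05 s, during which the arm holds its last target. There are 200 camera calls.

TASK

Work the levers of the three overhauled valves on the test stand: first swing every lever open as far as it will go, leaving each there until all three have been tried, and do not force the one that binds. Then push the valve that binds out of its nest onto the reject end of the stand by pressing its spring ejector all the way in, and swing the levers of the two good valves fully shut again, leaving these valves in their nests and the two loose rings on the stand undisturbed.

Things in the scene. Friction and masses are not known exactly. Their poses are not given: they have to be found in the camera images.
- stand: fixed test stand: dark steel deck 240 mm (x) by 430 (y), 20 high, origin under its centre; x points away from the robot, y to its left. Nests at x = 0, y = -150 (right), 0 (middle), +150 mm (left): a valve's foot rests there between side rails and back stops 14 mm high, free to slide out towards +x, where the bare deck (x from 35 to 120 mm) is the reject end
- ejector_right (a joint): spring ejector slide of the right nest, m pressed: 0 at rest, 0.065 fully pressed towards +x of the stand; it pushes the foot of the valve in that nest out of the nest by about 63 mm, takes 8 to 15 N, and springs back when let go
- ejector_right_tab (a point): centre of the rubber pressing face of the right ejector's upright tab, on the robot's side of the nest, facing the robot (-x of the stand); the tab is 36 mm wide, 12 mm thick and stands from the deck to 104 mm above the table; this point is 86 mm above the table and moves with the tab
- ejector_middle (a joint): spring ejector slide of the middle nest, m pressed: 0 at rest, 0.065 fully pressed towards +x of the stand; it pushes the foot of the valve in that nest out of the nest by about 63 mm, takes 8 to 15 N, and springs back when let go
- ejector_middle_tab (a point): centre of the rubber pressing face of the middle ejector's upright tab, on the robot's side of the nest, facing the robot (-x of the stand); the tab is 36 mm wide, 12 mm thick and stands from the deck to 104 mm above the table; this point is 86 mm above the table and moves with the tab
- ejector_left (a joint): spring ejector slide of the left nest, m pressed: 0 at rest, 0.065 fully pressed towards +x of the stand; it pushes the foot of the valve in that nest out of the nest by about 63 mm, takes 8 to 15 N, and springs back when let go
- ejector_left_tab (a point): centre of the rubber pressing face of the left ejector's upright tab, on the robot's side of the nest, facing the robot (-x of the stand); the tab is 36 mm wide, 12 mm thick and stands from the deck to 104 mm above the table; this point is 86 mm above the table and moves with the tab
- valve_a_pivot (a point): valve a: steel lever valve on a square foot plate 70 x 70 x 8 mm, 0.6 kg, tubular body 92 mm long along the stand's y, its top 89 mm above the table; which nest it stands in varies. This point is on the lever's upright pivot axis at the lever's mid height, 115 mm above the table; straight above the middle of the foot
- lever_a (a joint): lever of valve a, rad: 0 = shut, lever pointing along the stand's +x (away from the robot); 1.57 = fully open, along the stand's +y; opens anticlockwise seen from above, with end stops at both ends; stays where it is left, needs about 1 to 2 N at the grip. One of the three valves binds: its lever stops dead at roughly half travel. May start somewhat ajar
- lever_a_grip (a point): on the rubber grip of lever a, 85 mm from the pivot, at the middle of the grip's section (20 mm wide, 20 mm high, from 105 to 125 mm above the table); the grip runs from 50 to 112 mm from the pivot
- valve_b_pivot (a point): valve b: steel lever valve on a square foot plate 70 x 70 x 8 mm, 0.6 kg, tubular body 92 mm long along the stand's y, its top 89 mm above the table; which nest it stands in varies. This point is on the lever's upright pivot axis at the lever's mid height, 115 mm above the table; straight above the middle of the foot
- lever_b (a joint): lever of valve b, rad: 0 = shut, lever pointing along the stand's +x (away from the robot); 1.57 = fully open, along the stand's +y; opens anticlockwise seen from above, with end stops at both ends; stays where it is left, needs about 1 to 2 N at the grip. One of the three valves binds: its lever stops dead at roughly half travel. May start somewhat ajar
- lever_b_grip (a point): on the rubber grip of lever b, 85 mm from the pivot, at the middle of the grip's section (20 mm wide, 20 mm high, from 105 to 125 mm above the table); the grip runs from 50 to 112 mm from the pivot
- valve_c_pivot (a point): valve c: steel lever valve on a square foot plate 70 x 70 x 8 mm, 0.6 kg, tubular body 92 mm long along the stand's y, its top 89 mm above the table; which nest it stands in varies. This point is on the lever's upright pivot axis at the lever's mid height, 115 mm above the table; straight above the middle of the foot
- lever_c (a joint): lever of valve c, rad: 0 = shut, lever pointing along the stand's +x (away from the robot); 1.57 = fully open, along the stand's +y; opens anticlockwise seen from above, with end stops at both ends; stays where it is left, needs about 1 to 2 N at the grip. One of the three valves binds: its lever stops dead at roughly half travel. May start somewhat ajar
- lever_c_grip (a point): on the rubber grip of lever c, 85 mm from the pivot, at the middle of the grip's section (20 mm wide, 20 mm high, from 105 to 125 mm above the table); the grip runs from 50 to 112 mm from the pivot
- wear_ring: brass ring, 44 mm across, 12 mm high, lying on the stand's deck between the right and middle nests; origin at its underside; to be left alone
- bush: dark steel bush, 36 mm across, 18 mm high, on the stand's deck between the middle and left nests; origin at its underside; to be left alone

How it is judged (in metres and radians):
On the way, in this order (a step that is already met when the one before it is completed fails the run):
1. all three levers stand swung open as far as they go: the two good ones beyond 1.42 rad, the binding one beyond 0.68 rad, all valves still in their nests (value of joint each of lever_a, lever_c above 1.42 rad and value of joint lever_b above 0.68 rad and x of each of valve_a_pivot, valve_b_pivot, valve_c_pivot in the frame of stand below 0.015 m), for 0.2 s.
2. the ejector behind the binding valve is pressed in beyond 58 mm and the valve is out of its nest (x of valve_b_pivot in the frame of stand above 0.045 m and value of joint any of ejector_right, ejector_middle, ejector_left above 0.058 m).
At the end, for the whole second after the job is handed in: The binding valve stands upright on the reject end of its lane, 45 to 100 mm out of its nest; the two good valves stand upright in their nests within 12 mm of where they started, their levers shut to within 0.12 rad; all ejectors have sprung back (x of valve_b_pivot in the frame of stand between 0.045 and 0.1 m and angle between each of valve_b_pivot, valve_a_pivot, valve_c_pivot's own z axis and vertical below 0.1 rad and value of joint each of lever_a, lever_c below 0.12 rad and distance of each of valve_a_pivot, valve_c_pivot from where it was at the start of the episode below 0.012 m and value of joint each of ejector_right, ejector_middle, ejector_left below 0.01 m); the robot touches nothing.
It fails at once if a valve or its lever is forced: more than 40 N from the fingers (contact force between the fingers and valve_a above 40 N or contact force between the fingers and valve_b above 40 N or contact force between the fingers and valve_c above 40 N).
It fails at once if a good valve is pushed more than 25 mm out of its nest (distance of any of valve_a_pivot, valve_c_pivot from where it was at the start of the episode above 0.025 m).
It fails at once if a loose ring on the stand is moved more than 30 mm (distance of any of wear_ring, bush from where it was at the start of the episode above 0.03 m).
It also fails if it takes over 72 s, if anything falls off the work surface, if the arm or the gripper's body presses on something with over 40 N, if the wrist force passes 120 N, or if a joint passes its speed limit or range.

## Working session

There is one attempt and no reset: what is moved stays moved. The work goes in short steps, Python scripts to look and compute and a shell command to move; the robot and the scene stay as the last step left them, time stands still between calls to the robot, and variables do not carry over. Pictures are saved under pics/ and viewed, about 8 in all and at most 12, crops included, and the job is handed in when it is done.

```bash
ls; mkdir -p pics
python3 - <<'E'
from rig import monitor, vision
import cv2,numpy as np
for n in("scene","top"):
    f=vision.grab_frame(n); cv2.imwrite(f"pics/{n}0.png",f["img"][:,:,::-1])
    R=cv2.Rodrigues(np.array(f["rvec"]))[0]; print(n,np.array(f["intrinsics"]).tolist(),(-R.T@np.array(f["tvec"]).ravel()).round(3),R.round(3).tolist())
print(monitor.read_state())
E
```

```text
pics
scene [[486.75462119475304, 0.0, 314.48660232459133], [0.0, 486.75462119475304, 238.5321792846471], [0.0, 0.0, 1.0]] [ 0.832 -0.288  0.679] [[0.752, 0.659, 0.007], [0.541, -0.612, -0.576], [-0.376, 0.437, -0.817]]
top [[476.2757434725928, 0.0, 318.60763278002105], [0.0, 476.2757434725928, 242.63546867768548], [0.0, 0.0, 1.0]] [0.473 0.003 0.851] [[-0.018, -1.0, 0.013], [-0.995, 0.016, -0.102], [0.102, -0.014, -0.995]]
{'time': 0.1, 'q': array([5.42819068e+01, 1.48456397e+01, 1.19482353e+00, 7.64149132e+01,
       1.04669388e-03, 8.12558483e+01]), 'qd': array([-0.04835969, -0.03742339,  0.15761091, -0.0410381 , -0.00024851,
        0.01362822]), 'tau': array([ 4.22820696e-03, -5.56691945e+01,  3.45071626e+01,  1.15945112e-02,
       -2.65103581e-04, -2.65222451e-05]), 'eef_pos': array([0.24945326, 0.49012382, 0.40414941]), 'tcp_rot': array([-1.79988973e+02,  6.48062849e-02,  6.30260642e+01]), 'wrist_force': array([-0.6630227 , -0.50023718,  0.22045044]), 'torque': array([ 0.00145938, -0.00287849,  0.00632858]), 'finger_gap': 0.9998887657033196}
```

View pics/top0.png

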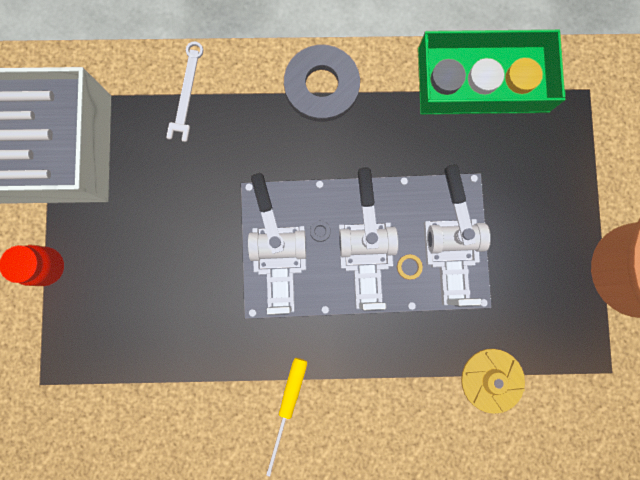

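View pics/scene0.png

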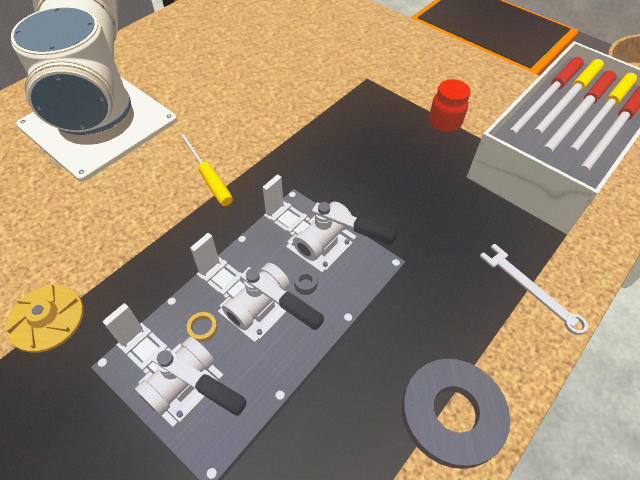

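The top view shows three valves with pivot knobs near (275,242), (372,239) and (468,235). The grip ends are near (258,176), (365,170) and (453,167), all slightly ajar, and the deck corners are at about (242,183), (481,174), (490,307) and (246,319). The scene view confirms upright tabs on the robot's side.

```bash
cat > h.py <<'E'
from rig import monitor, vision
import cv2,numpy as np
def cam(n):
    f=vision.grab_frame(n); R=cv2.Rodrigues(np.array(f["rvec"]))[0]; t=np.array(f["tvec"]).ravel()
    return f["img"],np.array(f["intrinsics"]),R,t
def ray(c,p):
    d=c[2].T@np.linalg.inv(c[1])@np.array([p[0],p[1],1.]); return -c[2].T@c[3],d
def onz(c,p,z):
    o,d=ray(c,p); return o+d*(z-o[2])/d[2]
def tri(c1,p1,c2,p2):
    (a,u),(b,v)=ray(c1,p1),ray(c2,p2); s=np.linalg.lstsq(np.c_[u,-v],b-a,rcond=None)[0]
    return (a+u*s[0]+b+v*s[1])/2
def grips(c,box=(150,235,235,500),z=.125):
    "dark grips in the top view -> list of (centroid px, world centre, axis deg)"
    g=c[0].max(2); m=np.zeros_like(g); a,b,x,y=box
    m[a:b,x:y]=(g[a:b,x:y]<48)*255
    out=[]
    for k in cv2.findContours(m,cv2.RETR_EXTERNAL,cv2.CHAIN_APPROX_NONE)[0]:
        if 150<cv2.contourArea(k)<900: out.append((cv2.minAreaRect(k),cv2.contourArea(k)))
    return out
E
python3 - <<'E'
from h import *
T=cam("top");S=cam("scene")
C=[(242,183),(481,174),(490,307),(246,319)]
P=np.array([onz(T,p,.02) for p in C]);print(P.round(4))
c=P.mean(0); ey=(P[0]-P[1]+P[3]-P[2]);print("centre",c.round(4),"yaw",np.degrees(np.arctan2(-ey[0],ey[1])))
# deck corner bolts
for a,b in(((275,242),(324,208)),((372,239),(253,274)),((468,235),(165,357))): print("knob tri",tri(T,a,S,b).round(4),onz(T,a,.128).round(4))
for p in((258,176),(365,170),(453,167)): print("tip",onz(T,p,.12).round(4))
for p in((278,311),(371,307),(471,302)): print("tab",onz(T,p,.104).round(4))
for r in grips(T): print(r)
i=T[0][150:330,230:500]; cv2.imwrite("pics/c1.png",cv2.resize(i[:,:,::-1],None,fx=2.9,fy=2.9,interpolation=3))
E
```

```text
[[ 0.6666  0.1249  0.02  ]
 [ 0.6766 -0.3016  0.02  ]
 [ 0.4407 -0.3049  0.02  ]
 [ 0.428   0.1183  0.02  ]]
centre [ 0.553  -0.0908  0.02  ] yaw 1.5376907544151899
knob tri [0.5499 0.0596 0.123 ] [0.5491 0.059  0.128 ]
knob tri [ 0.5524 -0.089   0.1238] [ 0.5513 -0.0892  0.128 ]
knob tri [ 0.5558 -0.2385  0.1226] [ 0.555 -0.237  0.128]
tip [0.6541 0.0852 0.12  ]
tip [ 0.6612 -0.0825  0.12  ]
tip [ 0.664  -0.2213  0.12  ]
tab [0.4439 0.0571 0.104 ]
tab [ 0.4474 -0.0876  0.104 ]
tab [ 0.4523 -0.2444  0.104 ]
```

View pics/c1.png

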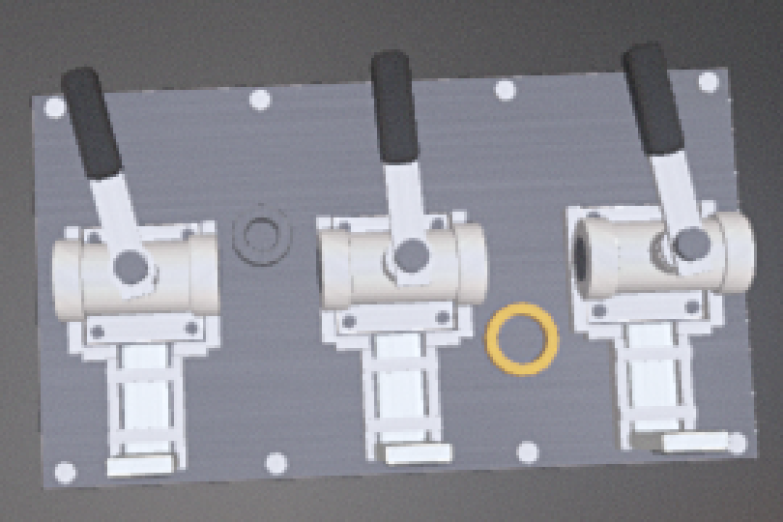

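Pivots in world coordinates are about (0.550, 0.059), (0.5525, -0.089) and (0.556, -0.238), with a stand yaw of about 1.3°. In world angles the levers stand about 14°, 4° and 9° open. I'll do the left lever first, travelling with the fingers shut and the tool turned +28°.

```bash
python3 -m crank '[25.5,-30.3,0,0,0,2,0, 25.5,-30.3,0,0,0,2,0, 25.5,-30.3,0,0,0,2,0, 25.5,-30.3,0,0,0,2,0, 25.5,-30.3,0,0,0,2,0]' 40
python3 -m crank '[25.5,-30.3,0,0,0,2,0, 25.5,-30.3,0,0,0,2,0, 25.5,-30.3,0,0,0,2,0, 25.5,-30.3,0,0,0,2,0, 25.5,-30.3,0,0,0,2,0]'
python3 -m crank '[25.5,-30.3,0,0,0,2,0, 25.5,-30.3,0,0,0,2,0, 25.5,-30.3,0,0,0,2,0, 25.5,-30.3,0,0,0,2,0, 25.5,-30.3,0,0,0,0,0]'
python3 - <<'E'
from h import *
for n in("scene","top"):
    cv2.imwrite(f"pics/{n}1.png",cam(n)[0][:,:,::-1])
E
```

```text
time: 0.62
eef_pos: [0.3776, 0.3372, 0.4047]
tcp_rot: [180.0, 0.0, 73.2]
wrist_force: [0.7, 1.4, 0.5]
finger_gap: 0.301
time: 1.03
eef_pos: [0.5053, 0.1853, 0.4047]
tcp_rot: [180.0, -0.0, 83.1]
wrist_force: [0.7, 0.7, 0.3]
finger_gap: 0.002
time: 1.45
eef_pos: [0.6329, 0.0339, 0.4045]
tcp_rot: [-180.0, -0.0, 91.1]
wrist_force: [-0.2, -0.3, -0.1]
finger_gap: -0.001
```

View pics/scene1.png

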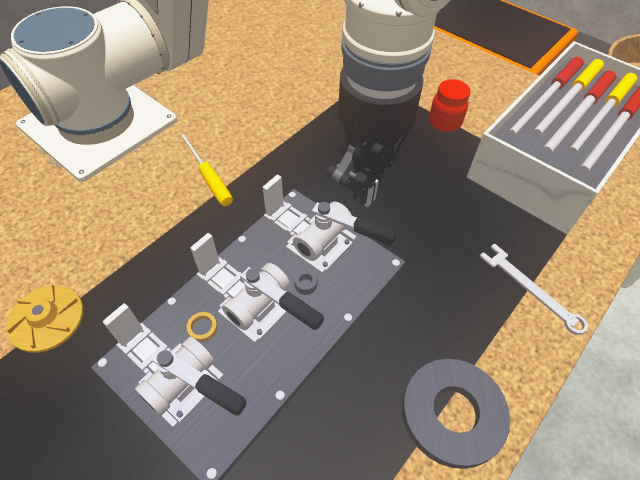

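The shut fingers hang clear of the left lever, with their tips near pixel (371,207). I'll check the tip height from that pixel.

Run:
```python
from h import *
S=cam("scene")
for z in(.21,.218,.225,.231,.24):
    q=S[1]@(S[2]@np.array([.633,.034,z])+S[3]); print(z,(q[:2]/q[2]).round(1))
```

```text
0.21 [363.  210.8]
0.218 [363.6 206.7]
0.225 [364.1 203. ]
0.231 [364.5 199.8]
0.24 [365.2 195. ]
```

```bash
cat > chk.py <<'E'
import sys,numpy as np
from rig import monitor
s=monitor.read_state(); f=np.array(s["wrist_force"]); lim=float(sys.argv[1]) if len(sys.argv)>1 else 5
if np.hypot(*f[:2])>lim: print("STOP",f.round(1),s["eef_pos"].round(4)); sys.exit(1)
E
cat > arc.py <<'E'
import numpy as np
Y=np.radians(1.3); RS=np.array([[np.cos(Y),-np.sin(Y)],[np.sin(Y),np.cos(Y)]])
def pos(a,r=85,side=-1,gap=0):
    "finger centre rel. pivot, world mm; a = stand lever angle deg; side -1 opens, +1 shuts"
    a=np.radians(a); u=np.array([np.cos(a),np.sin(a)]); n=np.array([-u[1],u[0]])
    return RS@(r*u+side*n*(10+14.5*abs(n[1])+11*abs(n[0])+gap))
if __name__=="__main__":
    P=np.array([550,59.]); o=np.array([632.9,33.9])-P
    for a in [4,13,20,27,33,39,*np.arange(41,60,1.5)]+[63,68,73,77,81,83,85,87,89,91,93]:
        p=pos(a); print(a,(p-o).round(1),(p+P).round(0)); o=p
E
python3 arc.py; python3 -m crank '[0,0,-41,0,0,0,0, 0,0,-41,0,0,0,0, 0,0,-40,0,0,0,0, 0,0,0,0,0,0,0]'
```

```text
4 [4.1 7.8] [637.  42.]
13 [ 2.  12.5] [639.  54.]
20 [ 0.2 10.1] [639.  64.]
27 [-1.1 10.4] [638.  75.]
33 [-2.   8.9] [636.  84.]
39 [-3.   8.8] [633.  92.]
41.0 [-1.2  2.9] [632.  95.]
42.5 [-1.   2.2] [631.  98.]
44.0 [-1.1  2.1] [630. 100.]
45.5 [-1.1  2.1] [629. 102.]
47.0 [-1.2  2.1] [627. 104.]
48.5 [-1.3  2.1] [626. 106.]
50.0 [-1.3  2. ] [625. 108.]
51.5 [-1.4  2. ] [623. 110.]
53.0 [-1.5  2. ] [622. 112.]
54.5 [-1.5  1.9] [620. 114.]
56.0 [-1.6  1.9] [619. 116.]
57.5 [-1.6  1.9] [617. 118.]
59.0 [-1.7  1.8] [615. 120.]
63 [-4.8  4.6] [611. 124.]
68 [-6.6  5.3] [604. 129.]
73 [-7.2  4.7] [597. 134.]
77 [-6.1  3.2] [591. 137.]
81 [-6.4  2.8] [584. 140.]
83 [-3.3  1.2] [581. 141.]
85 [-3.4  1.1] [578. 142.]
87 [-3.4  0.9] [574. 143.]
89 [-3.4  0.8] [571. 144.]
91 [-3.   0.7] [568. 145.]
93 [-2.5  0.6] [565. 145.]
time: 1.93
eef_pos: [0.6293, 0.0367, 0.2753]
tcp_rot: [-179.3, -0.1, 91.1]
wrist_force: [-0.6, 0.5, -1.0]
finger_gap: 0.001
```

```bash
python3 -m crank '[0,0,0,0,0,0,0, 0,0,0,0,0,0,0]'; python3 -c "
from rig import monitor as m
s=m.read_state();print(s)"
```

```text
time: 2.1
eef_pos: [0.6324, 0.0362, 0.2852]
tcp_rot: [179.9, 0.0, 91.1]
wrist_force: [0.8, 0.3, 0.4]
finger_gap: 0.002
{'time': 2.1, 'q': array([-4.30753176e+00,  2.58827540e+01,  3.35478032e-01,  6.43074264e+01,
        1.73434358e-03, -5.37343615e+00]), 'qd': array([-0.22224916, -0.9985461 ,  1.34908487, -0.31998834, -0.0663211 ,
       -0.11964064]), 'tau': array([-2.95883243e-02, -6.52662063e+01,  3.02444172e+01, -2.62974651e-02,
        6.13860411e-04,  5.09890684e-03]), 'eef_pos': array([0.63239319, 0.03620701, 0.28519589]), 'tcp_rot': array([1.79855178e+02, 1.18799242e-02, 9.10658916e+01]), 'wrist_force': array([0.81736745, 0.30721924, 0.43803995]), 'torque': array([-0.00883904, -0.06079426, -0.02211039]), 'finger_gap': 0.0016569490854593972}
```

The arm rings a little after fast moves, so I'll use gentler ones from here. Now the left lever sweep, with a force check between calls.

```bash
python3 -m crank '[2,6,-2,0,0,0,0, 2,6,0,0,0,0,0, 1,6,0,0,0,0,0, 0,5,0,0,0,0,0, 0,5,0,0,0,0,0]' && python3 chk.py && python3 -m crank '[0,5,0,0,0,0,0, -1,5,0,0,0,0,0, -1,5,0,0,0,0,0, -1,4,0,0,0,0,0]' && python3 chk.py && python3 -m crank '[-1,4,0,0,0,0,0, -1,3,0,0,0,0,0, -1,3,0,0,0,0,0]' && python3 chk.py && python3 -m crank '[-1,2.5,0,0,0,0,0]' && python3 chk.py && python3 -m crank '[-1,2,0,0,0,0,0]' && python3 chk.py && python3 -m crank '[-1,2,0,0,0,0,0]' && python3 chk.py && python3 -m crank '[-1,2,0,0,0,0,0]'
```

```text
time: 2.52
eef_pos: [0.6372, 0.0644, 0.2814]
tcp_rot: [179.9, 0.0, 91.0]
wrist_force: [-0.2, -1.6, 0.8]
finger_gap: -0.002
time: 2.85
eef_pos: [0.6338, 0.0832, 0.2806]
tcp_rot: [-180.0, 0.0, 91.0]
wrist_force: [-0.1, -1.4, -0.0]
finger_gap: 0.002
time: 3.1
eef_pos: [0.6308, 0.093, 0.2806]
tcp_rot: [-180.0, 0.0, 91.0]
wrist_force: [-0.3, -1.6, -0.5]
finger_gap: 0.003
time: 3.18
eef_pos: [0.6299, 0.0954, 0.2807]
tcp_rot: [-180.0, 0.0, 91.0]
wrist_force: [0.4, -1.2, -0.7]
finger_gap: 0.002
time: 3.27
eef_pos: [0.6289, 0.0974, 0.2807]
tcp_rot: [180.0, -0.0, 91.0]
wrist_force: [-0.7, -1.0, 0.0]
finger_gap: 0.002
time: 3.35
eef_pos: [0.6279, 0.0993, 0.2807]
tcp_rot: [180.0, -0.0, 91.0]
wrist_force: [0.9, -0.5, -0.4]
finger_gap: 0.005
time: 3.43
eef_pos: [0.6269, 0.1012, 0.2807]
tcp_rot: [180.0, 0.0, 91.0]
wrist_force: [0.2, -1.6, -0.0]
finger_gap: 0.0
```

```bash
python3 -m crank '[-1,2,0,0,0,0,0]' && python3 chk.py && python3 -m crank '[-1.2,2,0,0,0,0,0]' && python3 chk.py && python3 -m crank '[-1.2,2,0,0,0,0,0]' && python3 chk.py && python3 -m crank '[-1.3,2,0,0,0,0,0]' && python3 chk.py && python3 -m crank '[-1.3,2,0,0,0,0,0]' && python3 chk.py && python3 -m crank '[-1.4,2,0,0,0,0,0]' && python3 chk.py && python3 -m crank '[-1.5,2,0,0,0,0,0]' && python3 chk.py && python3 -m crank '[-1.6,2,0,0,0,0,0]' && python3 chk.py && python3 -m crank '[-1.6,1.9,0,0,0,0,0]' && python3 chk.py && python3 -m crank '[-1.7,1.9,0,0,0,0,0]' && python3 chk.py && python3 -m crank '[-2.4,2.3,0,0,0,0,0, -2.4,2.3,0,0,0,0,0]'&& python3 chk.py && python3 -m crank '[-3.3,2.6,0,0,0,0,0, -3.3,2.6,0,0,0,0,0]'
```

```text
time: 3.52
eef_pos: [0.6259, 0.1033, 0.2807]
tcp_rot: [180.0, 0.0, 91.0]
wrist_force: [0.1, -1.0, -0.1]
finger_gap: -0.003
time: 3.6
eef_pos: [0.6247, 0.1053, 0.2807]
tcp_rot: [180.0, -0.0, 91.0]
wrist_force: [0.6, -0.9, 0.8]
finger_gap: -0.001
time: 3.68
eef_pos: [0.6235, 0.1073, 0.2807]
tcp_rot: [180.0, -0.0, 91.0]
wrist_force: [-0.2, -0.7, 0.2]
finger_gap: -0.004
time: 3.77
eef_pos: [0.6222, 0.1093, 0.2807]
tcp_rot: [180.0, -0.0, 91.0]
wrist_force: [0.9, -1.5, -0.2]
finger_gap: 0.003
time: 3.85
eef_pos: [0.6209, 0.1113, 0.2807]
tcp_rot: [180.0, -0.0, 91.0]
wrist_force: [0.5, -1.6, 0.2]
finger_gap: -0.002
time: 3.93
eef_pos: [0.6195, 0.1133, 0.2807]
tcp_rot: [180.0, -0.0, 91.0]
wrist_force: [0.4, -0.8, -1.4]
finger_gap: 0.002
time: 4.02
eef_pos: [0.618, 0.1154, 0.2807]
tcp_rot: [180.0, -0.0, 91.0]
wrist_force: [0.5, -2.1, 0.5]
finger_gap: -0.002
time: 4.1
eef_pos: [0.6163, 0.1174, 0.2807]
tcp_rot: [180.0, -0.0, 91.0]
wrist_force: [0.3, -0.9, -0.2]
finger_gap: -0.003
time: 4.18
eef_pos: [0.6147, 0.1193, 0.2807]
tcp_rot: [180.0, -0.0, 91.0]
wrist_force: [0.4, -0.6, -0.0]
finger_gap: -0.001
time: 4.27
eef_pos: [0.613, 0.1212, 0.2807]
tcp_rot: [180.0, -0.0, 91.0]
wrist_force: [0.8, -2.6, 0.7]
finger_gap: -0.003
time: 4.43
eef_pos: [0.6082, 0.1258, 0.2807]
tcp_rot: [180.0, 0.0, 91.0]
wrist_force: [0.5, -0.2, -0.3]
finger_gap: 0.0
time: 4.6
eef_pos: [0.6015, 0.131, 0.2807]
tcp_rot: [180.0, -0.0, 91.0]
wrist_force: [0.2, -0.5, -0.2]
finger_gap: -0.002
```

The left lever is past half travel, so this valve is good. Continuing to its end stop.

```bash
python3 -m crank '[-3.4,2.4,0,0,0,0,0, -3.4,2.4,0,0,0,0,0, -3,1.8,0,0,0,0,0, -3,1.4,0,0,0,0,0]'&& python3 chk.py && python3 -m crank '[-3,1.3,0,0,0,0,0, -3,1.2,0,0,0,0,0, -2,0.8,0,0,0,0,0]'&& python3 chk.py && python3 -m crank '[-2,0.6,0,0,0,0,0]'&& python3 chk.py && python3 -m crank '[-2,0.6,0,0,0,0,0]'&& python3 chk.py && python3 -m crank '[-2,0.5,0,0,0,0,0]'&& python3 chk.py && python3 -m crank '[-2,0.5,0,0,0,0,0]'&& python3 chk.py && python3 -m crank '[-2,0.5,0,0,0,0,0]'&& python3 chk.py && python3 -m crank '[-1.5,0.3,0,0,0,0,0]'&& python3 chk.py && python3 -m crank '[-1.5,0.3,0,0,0,0,0]'&& python3 chk.py && python3 -m crank '[-1.5,0.3,0,0,0,0,0]'&& python3 chk.py && python3 -m crank '[-1.5,0.3,0,0,0,0,0]'&& python3 chk.py && python3 -m crank '[-1.5,0.3,0,0,0,0,0]'&& python3 chk.py && python3 -m crank '[-1.5,0.3,0,0,0,0,0]'&& python3 chk.py
```

```text
time: 4.93
eef_pos: [0.5886, 0.139, 0.2807]
tcp_rot: [180.0, -0.0, 91.0]
wrist_force: [1.1, -1.1, 0.4]
finger_gap: 0.0
time: 5.18
eef_pos: [0.5806, 0.1422, 0.2807]
tcp_rot: [-180.0, -0.0, 91.0]
wrist_force: [1.3, -0.8, -0.4]
finger_gap: -0.0
time: 5.27
eef_pos: [0.5788, 0.1428, 0.2807]
tcp_rot: [180.0, -0.0, 91.0]
wrist_force: [1.4, -0.8, 1.0]
finger_gap: 0.001
time: 5.35
eef_pos: [0.5768, 0.1433, 0.2807]
tcp_rot: [180.0, -0.0, 91.0]
wrist_force: [-0.2, -0.5, -0.4]
finger_gap: -0.004
time: 5.43
eef_pos: [0.5748, 0.1438, 0.2807]
tcp_rot: [180.0, -0.0, 91.0]
wrist_force: [1.3, -1.0, -0.9]
finger_gap: -0.001
time: 5.52
eef_pos: [0.5728, 0.1443, 0.2806]
tcp_rot: [-180.0, 0.0, 91.0]
wrist_force: [1.2, -0.0, 0.6]
finger_gap: 0.002
time: 5.6
eef_pos: [0.5708, 0.1448, 0.2807]
tcp_rot: [-180.0, -0.0, 91.0]
wrist_force: [1.1, -0.9, -1.4]
finger_gap: 0.0
time: 5.68
eef_pos: [0.5693, 0.1451, 0.2807]
tcp_rot: [-180.0, -0.0, 91.0]
wrist_force: [0.9, -1.0, -0.2]
finger_gap: -0.001
time: 5.77
eef_pos: [0.5679, 0.1454, 0.2807]
tcp_rot: [180.0, 0.0, 91.0]
wrist_force: [1.8, -1.3, -0.3]
finger_gap: 0.002
time: 5.85
eef_pos: [0.5664, 0.1457, 0.2807]
tcp_rot: [180.0, 0.0, 91.0]
wrist_force: [1.2, -0.9, 0.1]
finger_gap: -0.002
time: 5.93
eef_pos: [0.5649, 0.146, 0.2807]
tcp_rot: [180.0, -0.0, 91.0]
wrist_force: [1.5, -1.0, 1.0]
finger_gap: -0.002
time: 6.02
eef_pos: [0.5636, 0.1463, 0.2809]
tcp_rot: [179.9, 0.0, 91.0]
wrist_force: [4.2, -1.2, 1.2]
finger_gap: -0.0
time: 6.1
eef_pos: [0.5623, 0.1466, 0.281]
tcp_rot: [179.9, -0.0, 91.0]
wrist_force: [4.2, -0.0, 1.8]
finger_gap: 0.002
```

```bash
python3 -m crank '[-1.5,0.3,0,0,0,0,0]'; python3 -m crank '[8,0,0,0,0,0,0, 8,0,15,0,0,0,0, 0,0,25,0,0,0,0, 0,0,20,0,0,0,0, 5,-15,0,0,0,0,0]'; python3 -m crank '[8,-33,0,0,0,0,0, 8,-33,0,0,0,0,0, 8,-33,0,0,0,0,0, 8,-33,0,0,0,0,0, 8,-33,0,0,0,0,0]';python3 -m crank '[8,-33,0,0,0,0,0, 8,-33,0,0,0,0,0, 7,-16,0,0,0,0,0, 0,-10,0,0,0,0,0, 0,0,0,0,0,0,0]'
python3 - <<'E'
from h import *
c=cam("top"); cv2.imwrite("pics/top2.png",c[0][:,:,::-1])
E
python3 - <<'E'
import numpy as np
from arc import pos
P=np.array([552.5,-89])
o=None
for a in [2,9,16,23,30,36,40,45,50,55,60]: print(a,(pos(a)+P).round(1))
E
```

```text
time: 6.18
eef_pos: [0.5609, 0.147, 0.2812]
tcp_rot: [179.9, -0.0, 91.0]
wrist_force: [5.2, 0.0, 3.4]
finger_gap: 0.0
time: 6.6
eef_pos: [0.5816, 0.1334, 0.3443]
tcp_rot: [179.8, -0.1, 91.1]
wrist_force: [-0.2, -0.2, 0.5]
finger_gap: 0.005
time: 7.02
eef_pos: [0.6216, -0.0346, 0.3402]
tcp_rot: [-179.9, -0.0, 91.0]
wrist_force: [-0.3, 0.3, 0.2]
finger_gap: -0.004
time: 7.43
eef_pos: [0.6445, -0.127, 0.3396]
tcp_rot: [-179.9, -0.0, 90.9]
wrist_force: [-0.3, -0.3, -0.0]
finger_gap: 0.0
2 [ 638.8 -108.9]
9 [640.8 -99.4]
16 [641.7 -89.5]
23 [641.3 -79.2]
30 [639.7 -68.8]
36 [637.2 -59.9]
40 [635.  -54.1]
45 [631.5 -46.9]
50 [627.3 -40. ]
55 [622.4 -33.4]
60 [616.8 -27.3]
```

View pics/top2.png

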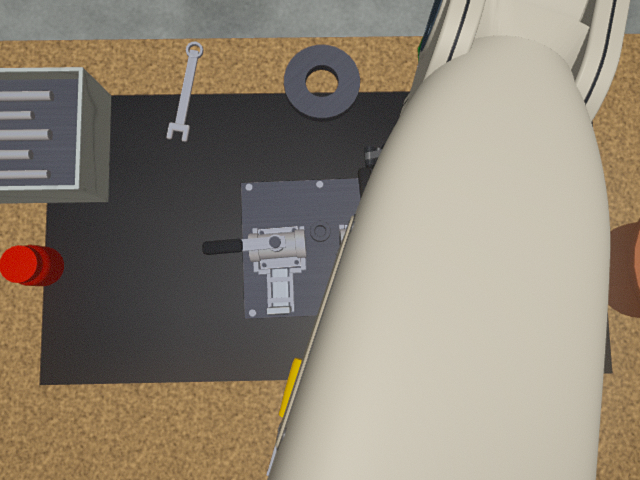

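The left lever now lies along the stand's +y, from knob (275,242) to tip (205,248): fully open. Middle lever next.

```bash
python3 -m crank '[0,0,-15,0,0,0,0, 0,0,-18,0,0,0,0, 0,0,-16,0,0,0,0, 0,0,-10,0,0,0,0, 0,0,0,0,0,0,0]' && python3 -m crank '[-2,4,0,0,0,0,0, -2,5,0,0,0,0,0, -1,5,0,0,0,0,0, 0,5,0,0,0,0,0, 0,5,0,0,0,0,0]'&& python3 chk.py && python3 -m crank '[1,5,0,0,0,0,0, 0,5,0,0,0,0,0, 0,5,0,0,0,0,0, 0,5,0,0,0,0,0, -1,5,0,0,0,0,0]'&& python3 chk.py && python3 -m crank '[-1,5,0,0,0,0,0, -1,4,0,0,0,0,0, -1,3,0,0,0,0,0]'&& python3 chk.py && python3 -m crank '[-1,2,0,0,0,0,0, -1,2,0,0,0,0,0]'&& python3 chk.py && python3 -m crank '[-1,2,0,0,0,0,0]' && python3 chk.py && python3 -m crank '[-1,2,0,0,0,0,0]' && python3 chk.py && python3 -m crank '[-1,2,0,0,0,0,0]' && python3 chk.py && python3 -m crank '[-1,2,0,0,0,0,0]' && python3 chk.py&& python3 -m crank '[-1.2,2,0,0,0,0,0]' && python3 chk.py && python3 -m crank '[-1.2,2,0,0,0,0,0]' && python3 chk.py && python3 -m crank '[-1.3,2,0,0,0,0,0]' && python3 chk.py && python3 -m crank '[-1.3,2,0,0,0,0,0]' && python3 chk.py && python3 -m crank '[-1.4,2,0,0,0,0,0]' && python3 chk.py && python3 -m crank '[-1.5,2,0,0,0,0,0]' && python3 chk.py && python3 -m crank '[-1.6,2,0,0,0,0,0]' && python3 chk.py && python3 -m crank '[-1.6,1.9,0,0,0,0,0]' && python3 chk.py
```

```text
time: 7.9
eef_pos: [0.6438, -0.1235, 0.2796]
tcp_rot: [-179.8, -0.1, 91.1]
wrist_force: [-1.1, 0.1, 0.4]
finger_gap: -0.002
time: 8.32
eef_pos: [0.6395, -0.1005, 0.2826]
tcp_rot: [179.9, 0.0, 91.0]
wrist_force: [-0.2, -1.1, 1.4]
finger_gap: -0.002
time: 8.73
eef_pos: [0.6395, -0.0757, 0.2815]
tcp_rot: [-180.0, 0.0, 91.0]
wrist_force: [0.5, -2.1, 0.8]
finger_gap: 0.005
time: 8.98
eef_pos: [0.6364, -0.0636, 0.2816]
tcp_rot: [-180.0, -0.0, 91.0]
wrist_force: [-0.8, -1.6, 0.4]
finger_gap: 0.001
time: 9.15
eef_pos: [0.6344, -0.0599, 0.2817]
tcp_rot: [180.0, -0.0, 91.0]
wrist_force: [-0.4, -0.9, -0.2]
finger_gap: -0.004
time: 9.23
eef_pos: [0.6334, -0.058, 0.2817]
tcp_rot: [180.0, 0.0, 91.0]
wrist_force: [0.1, -1.0, -0.1]
finger_gap: 0.0
time: 9.32
eef_pos: [0.6324, -0.0561, 0.2817]
tcp_rot: [180.0, 0.0, 91.0]
wrist_force: [0.1, -1.2, -0.3]
finger_gap: 0.003
time: 9.4
eef_pos: [0.6314, -0.0541, 0.2817]
tcp_rot: [180.0, 0.0, 91.0]
wrist_force: [-1.2, -1.8, -0.0]
finger_gap: -0.0
time: 9.48
eef_pos: [0.6304, -0.052, 0.2817]
tcp_rot: [180.0, -0.0, 91.0]
wrist_force: [-0.0, -1.0, 0.9]
finger_g
[... 328 characters left out ...]
st_force: [0.4, -2.5, 0.1]
finger_gap: -0.0
time: 9.82
eef_pos: [0.6254, -0.0439, 0.2817]
tcp_rot: [180.0, 0.0, 91.0]
wrist_force: [1.2, -1.2, -1.1]
finger_gap: -0.001
time: 9.9
eef_pos: [0.624, -0.042, 0.2817]
tcp_rot: [180.0, -0.0, 91.0]
wrist_force: [-0.1, -1.1, -0.0]
finger_gap: 0.001
time: 9.98
eef_pos: [0.6227, -0.04, 0.2818]
tcp_rot: [180.0, 0.0, 91.0]
wrist_force: [3.1, -1.8, 0.2]
finger_gap: -0.0
time: 10.07
eef_pos: [0.6213, -0.038, 0.282]
tcp_rot: [179.9, 0.0, 91.0]
wrist_force: [4.5, -2.0, 1.1]
finger_gap: 0.003
time: 10.15
eef_pos: [0.6198, -0.0361, 0.2822]
tcp_rot: [179.9, 0.0, 91.0]
wrist_force: [5.4, -0.9, 2.2]
finger_gap: 0.002
STOP [ 5.4 -0.9  2.2] [ 0.6198 -0.0361  0.2822]
```

The middle lever stops dead at about 0.8 rad, with force rising to 5 N over the last three rows, so it is the binding valve. I'm backing off and leaving it there, then going to the right lever.

```bash
python3 -m crank '[6,-5,0,0,0,0,0, 7,-6,12,0,0,0,0, 0,0,25,0,0,0,0, 0,0,20,0,0,0,0, 2,-15,0,0,0,0,0]'; python3 -m crank '[2,-28,0,0,0,0,0, 2,-32,0,0,0,0,0, 2,-32,0,0,0,0,0, 2,-32,0,0,0,0,0, 2,-32,0,0,0,0,0]';python3 -m crank '[0,-28,0,0,0,0,0, 0,-18,0,0,0,0,0, 0,0,0,0,0,0,0, 0,0,0,0,0,0,0]'
python3 - <<'E'
from h import *
c=cam("scene"); cv2.imwrite("pics/scene3.png",c[0][:,:,::-1])
E
```

```text
time: 10.57
eef_pos: [0.6347, -0.061, 0.3427]
tcp_rot: [179.8, 0.0, 91.1]
wrist_force: [1.1, -0.1, 0.1]
finger_gap: 0.006
time: 10.98
eef_pos: [0.6441, -0.2201, 0.338]
tcp_rot: [-179.9, -0.0, 91.0]
wrist_force: [-0.1, 0.2, 0.1]
finger_gap: 0.001
time: 11.32
eef_pos: [0.6441, -0.2652, 0.3378]
tcp_rot: [-179.9, -0.1, 90.9]
wrist_force: [0.6, 0.5, -0.4]
finger_gap: -0.002
```

View pics/scene3.png

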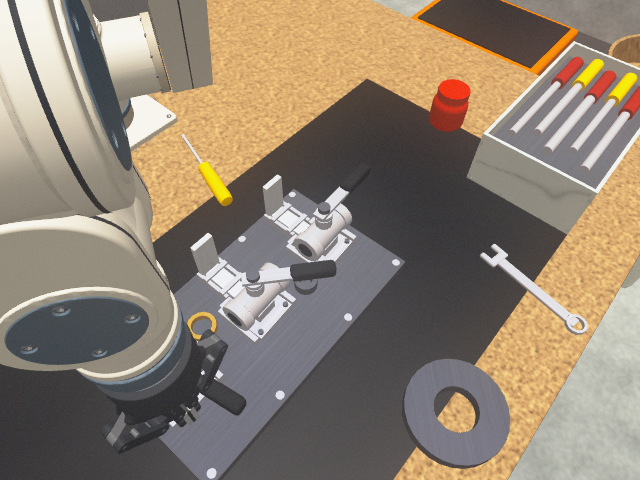

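The left lever is fully open, with its tip at (368,172). The middle one is at roughly half travel, tip at (335,269). The fingers stand over the right lever's near side, so I sweep that next.

```bash
python3 -m crank '[0,0,-15,0,0,0,0, 0,0,-18,0,0,0,0, 0,0,-16,0,0,0,0, 0,0,-7,0,0,0,0, 0,0,0,0,0,0,0]' && python3 -m crank '[0,5,0,0,0,0,0, 0,5,0,0,0,0,0, 0,5,0,0,0,0,0, 1,5,0,0,0,0,0, 0,5,0,0,0,0,0]'&& python3 chk.py && python3 -m crank '[0,5,0,0,0,0,0, -1,5,0,0,0,0,0, -1,5,0,0,0,0,0, -1,4,0,0,0,0,0]'&& python3 chk.py && python3 -m crank '[-1,4,0,0,0,0,0, -1,4,0,0,0,0,0, -1,2,0,0,0,0,0]'&& python3 chk.py && python3 -m crank '[-1,2,0,0,0,0,0]'&& python3 chk.py && python3 -m crank '[-1,2,0,0,0,0,0]' && python3 chk.py && python3 -m crank '[-1,2,0,0,0,0,0]' && python3 chk.py && python3 -m crank '[-1,2,0,0,0,0,0]' && python3 chk.py && python3 -m crank '[-1,2,0,0,0,0,0]' && python3 chk.py&& python3 -m crank '[-1.2,2,0,0,0,0,0]' && python3 chk.py && python3 -m crank '[-1.2,2,0,0,0,0,0]' && python3 chk.py && python3 -m crank '[-1.3,2,0,0,0,0,0]' && python3 chk.py && python3 -m crank '[-1.3,2,0,0,0,0,0]' && python3 chk.py && python3 -m crank '[-1.4,2,0,0,0,0,0]' && python3 chk.py && python3 -m crank '[-1.5,2,0,0,0,0,0]' && python3 chk.py && python3 -m crank '[-1.6,2,0,0,0,0,0]' && python3 chk.py && python3 -m crank '[-1.6,1.9,0,0,0,0,0]' && python3 chk.py
python3 - <<'E'
import numpy as np
from arc import pos
P=np.array([556,-238])
for a in [45,50,55,60,65,70,75,80,85,90,93]: print(a,(pos(a)+P).round(1))
E
```

```text
time: 11.78
eef_pos: [0.6442, -0.2627, 0.2811]
tcp_rot: [-179.8, -0.1, 91.1]
wrist_force: [0.3, -0.1, -0.1]
finger_gap: 0.0
time: 12.2
eef_pos: [0.6455, -0.2386, 0.2835]
tcp_rot: [179.9, 0.1, 91.0]
wrist_force: [-0.2, -0.8, 0.6]
finger_gap: -0.005
time: 12.53
eef_pos: [0.6422, -0.2197, 0.2827]
tcp_rot: [-180.0, 0.0, 91.0]
wrist_force: [-0.5, -1.7, 0.8]
finger_gap: 0.005
time: 12.78
eef_pos: [0.6393, -0.2097, 0.2826]
tcp_rot: [-180.0, -0.0, 91.0]
wrist_force: [0.3, -2.0, -0.6]
finger_gap: 0.003
time: 12.87
eef_pos: [0.6383, -0.208, 0.2826]
tcp_rot: [-180.0, -0.0, 91.0]
wrist_force: [-0.5, -1.5, -0.5]
finger_gap: 0.001
time: 12.95
eef_pos: [0.6373, -0.2061, 0.2827]
tcp_rot: [180.0, 0.0, 91.0]
wrist_force: [0.1, -1.7, 0.2]
finger_gap: -0.003
time: 13.03
eef_pos: [0.6363, -0.2042, 0.2826]
tcp_rot: [180.0, 0.0, 91.0]
wrist_force: [-0.0, -1.9, -0.9]
finger_gap: -0.0
time: 13.12
eef_pos: [0.6353, -0.2022, 0.2827]
tcp_rot: [180.0, 0.0, 91.0]
wrist_force: [0.3, -1.6, -0.8]
finger_gap: -0.001
time: 13.2
eef_pos: [0.6343, -0.2001, 0.2826]
tcp_rot: [180.0, 0.0, 91.0]
wrist_force: [-0.2, -1.5, 0.
[... 525 characters left out ...]
: 13.62
eef_pos: [0.6279, -0.1901, 0.2827]
tcp_rot: [180.0, -0.0, 91.0]
wrist_force: [1.2, -2.0, -0.2]
finger_gap: -0.001
time: 13.7
eef_pos: [0.6264, -0.188, 0.2827]
tcp_rot: [180.0, 0.0, 91.0]
wrist_force: [0.1, -1.4, -0.0]
finger_gap: -0.0
time: 13.78
eef_pos: [0.6247, -0.186, 0.2827]
tcp_rot: [180.0, -0.0, 91.0]
wrist_force: [0.6, -1.9, -1.3]
finger_gap: -0.001
time: 13.87
eef_pos: [0.6231, -0.1841, 0.2827]
tcp_rot: [180.0, 0.0, 91.0]
wrist_force: [1.3, -1.5, -0.2]
finger_gap: 0.002
45 [ 635.  -195.9]
50 [ 630.8 -189. ]
55 [ 625.9 -182.4]
60 [ 620.3 -176.3]
65 [ 614.1 -170.7]
70 [ 607.2 -165.6]
75 [ 599.8 -161.2]
80 [ 591.9 -157.5]
85 [ 583.7 -154.6]
90 [ 575.1 -152.5]
93 [ 571.3 -151.6]
```

```bash
python3 -m crank '[-1.8,2,0,0,0,0,0, -2,2,0,0,0,0,0]' && python3 chk.py && python3 -m crank '[-2,2,0,0,0,0,0, -2.5,2,0,0,0,0,0]' && python3 chk.py && python3 -m crank '[-3,2.6,0,0,0,0,0, -3,2.4,0,0,0,0,0]' && python3 chk.py && python3 -m crank '[-3,2.3,0,0,0,0,0, -3,2,0,0,0,0,0]' && python3 chk.py && python3 -m crank '[-3,1.7,0,0,0,0,0, -3,1.6,0,0,0,0,0, -3,1.4,0,0,0,0,0]' && python3 chk.py && python3 -m crank '[-3,1.2,0,0,0,0,0, -3,1.2,0,0,0,0,0, -3,1,0,0,0,0,0]' && python3 chk.py && python3 -m crank '[-2,0.5,0,0,0,0,0, -2,0.5,0,0,0,0,0]' && python3 chk.py && python3 -m crank '[-1.5,0.3,0,0,0,0,0, -1.5,0.3,0,0,0,0,0]'&& python3 chk.py && python3 -m crank '[-1.5,0.3,0,0,0,0,0]'&& python3 chk.py && python3 -m crank '[-1.5,0.3,0,0,0,0,0]'&& python3 chk.py && python3 -m crank '[-1.5,0.3,0,0,0,0,0]'&& python3 chk.py && python3 -m crank '[-1.5,0.3,0,0,0,0,0]'&& python3 chk.py
```

```text
time: 14.03
eef_pos: [0.6193, -0.1802, 0.2827]
tcp_rot: [180.0, 0.0, 91.0]
wrist_force: [1.2, -0.8, -1.2]
finger_gap: -0.0
time: 14.2
eef_pos: [0.6148, -0.1761, 0.2827]
tcp_rot: [180.0, 0.0, 91.0]
wrist_force: [1.2, -1.0, 0.3]
finger_gap: 0.001
time: 14.37
eef_pos: [0.6087, -0.1711, 0.2827]
tcp_rot: [180.0, -0.0, 91.0]
wrist_force: [-0.4, -1.1, -0.3]
finger_gap: 0.001
time: 14.53
eef_pos: [0.6027, -0.1668, 0.2827]
tcp_rot: [180.0, -0.0, 91.0]
wrist_force: [2.0, -1.7, 0.1]
finger_gap: 0.003
time: 14.78
eef_pos: [0.5937, -0.1622, 0.2827]
tcp_rot: [180.0, -0.0, 91.0]
wrist_force: [1.4, -0.7, -0.3]
finger_gap: 0.001
time: 15.03
eef_pos: [0.5847, -0.1588, 0.2827]
tcp_rot: [-180.0, -0.0, 91.0]
wrist_force: [1.4, -1.0, 0.5]
finger_gap: -0.002
time: 15.2
eef_pos: [0.5808, -0.1579, 0.2827]
tcp_rot: [180.0, -0.0, 91.0]
wrist_force: [0.9, -0.4, -0.0]
finger_gap: 0.003
time: 15.37
eef_pos: [0.5779, -0.1573, 0.2827]
tcp_rot: [180.0, -0.0, 91.0]
wrist_force: [0.8, -0.5, -1.1]
finger_gap: 0.002
time: 15.45
eef_pos: [0.5764, -0.1571, 0.2827]
tcp_rot: [180.0, 0.0, 91.0]
wrist_force: [2.0, -0.8, 0.6]
finger_gap: -0.002
time: 15.53
eef_pos: [0.5749, -0.1568, 0.2827]
tcp_rot: [180.0, 0.0, 91.0]
wrist_force: [1.7, -0.8, 0.1]
finger_gap: 0.002
time: 15.62
eef_pos: [0.5734, -0.1564, 0.2827]
tcp_rot: [180.0, 0.0, 91.0]
wrist_force: [1.9, -1.0, 0.3]
finger_gap: 0.003
time: 15.7
eef_pos: [0.572, -0.1561, 0.2828]
tcp_rot: [180.0, 0.0, 91.0]
wrist_force: [3.3, -1.0, -0.3]
finger_gap: 0.004
```

```bash
python3 -m crank '[-1.5,0.3,0,0,0,0,0]'; python3 -m crank '[-1,0.2,0,0,0,0,0, 0,0,0,0,0,0,0]'; python3 -m crank '[8,0,0,0,0,0,0, 8,0,15,0,0,0,0, 0,0,25,0,0,0,0, 0,0,30,0,0,0,0, -15,7,10,0,0,0,0]'; python3 -m crank '[-32,13,0,0,0,0,0, -36,13,0,0,0,0,0, -36,13,0,0,0,0,0, -30,12,0,0,0,0,0, -20,5,0,0,0,0,0]'; python3 -m crank '[-10,4,0,0,0,0,0, 0,0,0,0,0,0,0, 0,0,0,0,0,0,0]'
python3 - <<'E'
from h import *
for n in("top","scene"):
    c=cam(n); cv2.imwrite(f"pics/{n}4.png",c[0][:,:,::-1])
E
```

```text
time: 15.78
eef_pos: [0.5707, -0.1559, 0.283]
tcp_rot: [179.9, 0.0, 91.0]
wrist_force: [3.6, -0.1, 1.3]
finger_gap: 0.0
time: 15.95
eef_pos: [0.5696, -0.1556, 0.2831]
tcp_rot: [179.9, 0.0, 91.0]
wrist_force: [4.6, -0.0, 2.8]
finger_gap: 0.001
time: 16.37
eef_pos: [0.5723, -0.1495, 0.3653]
tcp_rot: [179.9, 0.1, 91.0]
wrist_force: [-0.7, -0.8, 0.2]
finger_gap: 0.002
time: 16.78
eef_pos: [0.4137, -0.0911, 0.3623]
tcp_rot: [-179.9, -0.1, 91.0]
wrist_force: [0.2, 0.1, -0.4]
finger_gap: -0.006
time: 17.03
eef_pos: [0.407, -0.0888, 0.363]
tcp_rot: [180.0, 0.0, 91.0]
wrist_force: [1.3, -0.3, 0.4]
finger_gap: -0.001
```

View pics/scene4.png

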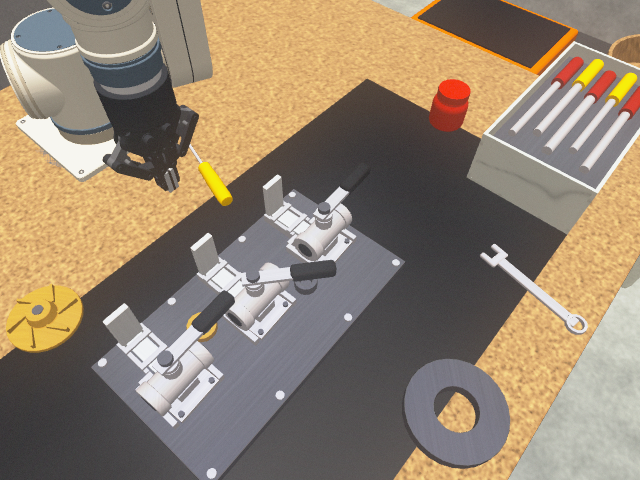

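All three levers are swung. Their tips are at about (366,171), (334,269) and (228,296), and the middle tab's upper edge runs from (192,243) to (211,235). I'll compute the angles and the tab position.

Run:
```python
from h import *
S=cam("scene")
for k,t in(((324,207),(366,170)),((253,274),(334,268)),((165,356),(230,296))):
    d=onz(S,t,.115)-onz(S,k,.124); print(np.hypot(*d[:2]).round(3),"stand rad",(np.arctan2(d[1],d[0])-.023).round(3))
for p in((192,243),(211,235)): print(onz(S,p,.104).round(4))
```

```text
0.106 stand rad 1.582
0.109 stand rad 0.838
0.109 stand rad 1.601
[ 0.4406 -0.1025  0.104 ]
[ 0.4504 -0.075   0.104 ]
```

Angles are 1.58, 0.84 and 1.60 rad, so step 1 is met. Now pressing the middle ejector.

```bash
python3 -m crank '[0,0,-20,0,0,0,0, 0,0,-25,0,0,0,0, 0,0,-28,0,0,0,0, 0,0,-25,0,0,0,0, 0,0,-14,0,0,0,0]'; python3 -m crank '[0,0,0,0,0,0,0, 0,0,0,0,0,0,0, 4,0,0,0,0,0,0, 5,0,0,0,0,0,0, 5,0,0,0,0,0,0]' && python3 chk.py 25 && python3 -m crank '[4,0,0,0,0,0,0, 4,0.1,0,0,0,0,0]' && python3 chk.py 25 && python3 -m crank '[4,0.1,0,0,0,0,0, 4,0.1,0,0,0,0,0]' && python3 chk.py 25 && python3 -m crank '[4,0.1,0,0,0,0,0, 4,0.1,0,0,0,0,0]' && python3 chk.py 25 && python3 -m crank '[4,0.1,0,0,0,0,0, 4,0.1,0,0,0,0,0]' && python3 chk.py 25 && python3 -m crank '[4,0.1,0,0,0,0,0, 4,0.1,0,0,0,0,0]' && python3 chk.py 25 && python3 -m crank '[4,0.1,0,0,0,0,0, 4,0.1,0,0,0,0,0, 4,0.1,0,0,0,0,0]'
```

```text
time: 17.6
eef_pos: [0.4067, -0.0887, 0.2479]
tcp_rot: [-179.8, -0.1, 91.0]
wrist_force: [0.2, 0.5, -0.4]
finger_gap: -0.001
time: 18.02
eef_pos: [0.4215, -0.0889, 0.2517]
tcp_rot: [179.9, 0.0, 91.0]
wrist_force: [-0.1, 0.1, -0.4]
finger_gap: 0.0
time: 18.18
eef_pos: [0.4292, -0.0886, 0.2512]
tcp_rot: [179.9, 0.0, 91.0]
wrist_force: [-0.1, 0.8, -0.0]
finger_gap: -0.005
time: 18.35
eef_pos: [0.4365, -0.0882, 0.2507]
tcp_rot: [-179.9, 0.0, 91.0]
wrist_force: [-5.3, -1.1, 5.1]
finger_gap: -0.001
time: 18.52
eef_pos: [0.4442, -0.088, 0.2506]
tcp_rot: [-179.9, 0.0, 91.0]
wrist_force: [-4.8, -0.2, 3.9]
finger_gap: 0.002
time: 18.68
eef_pos: [0.4522, -0.0878, 0.2506]
tcp_rot: [-179.9, 0.0, 91.0]
wrist_force: [-6.0, -1.5, 3.3]
finger_gap: -0.003
time: 18.85
eef_pos: [0.4602, -0.0876, 0.2506]
tcp_rot: [-179.9, 0.0, 91.0]
wrist_force: [-6.0, -1.4, 4.4]
finger_gap: 0.001
time: 19.1
eef_pos: [0.4721, -0.0873, 0.2506]
tcp_rot: [-179.9, 0.0, 91.0]
wrist_force: [-6.5, -0.9, 5.3]
finger_gap: -0.0
```

```bash
python3 -m crank '[4,0.1,0,0,0,0,0, 4,0.1,0,0,0,0,0, 3,0.1,0,0,0,0,0, 3,0.1,0,0,0,0,0]' && python3 chk.py 25 && python3 -m crank '[2,0,0,0,0,0,0, 2,0,0,0,0,0,0]' && python3 chk.py 25 && python3 -m crank '[2,0.1,0,0,0,0,0, 2,0,0,0,0,0,0]' && python3 chk.py 20 && python3 -m crank '[1.5,0,0,0,0,0,0]' && python3 chk.py 20 && python3 -m crank '[1.5,0,0,0,0,0,0]' && python3 chk.py 20 && python3 -m crank '[1.5,0,0,0,0,0,0]' && python3 chk.py 20 && python3 -m crank '[1.5,0,0,0,0,0,0]' && python3 chk.py 20 && python3 -m crank '[1.5,0,0,0,0,0,0]' && python3 chk.py 20
python3 - <<'E'
from h import *
for n in("top","scene"):
    c=cam(n); cv2.imwrite(f"pics/{n}5.png",c[0][:,:,::-1])
E
```

```text
time: 19.43
eef_pos: [0.486, -0.0869, 0.2506]
tcp_rot: [-179.9, 0.0, 91.0]
wrist_force: [-7.1, -1.1, 3.6]
finger_gap: 0.001
time: 19.6
eef_pos: [0.4899, -0.0869, 0.2506]
tcp_rot: [-179.9, -0.0, 91.0]
wrist_force: [-7.7, -0.0, 4.5]
finger_gap: 0.002
time: 19.77
eef_pos: [0.4938, -0.0868, 0.2506]
tcp_rot: [-179.8, 0.0, 91.0]
wrist_force: [-7.9, 0.7, 5.5]
finger_gap: -0.004
time: 19.85
eef_pos: [0.4954, -0.0868, 0.2506]
tcp_rot: [-179.9, -0.0, 91.0]
wrist_force: [-7.5, -0.7, 6.5]
finger_gap: -0.001
time: 19.93
eef_pos: [0.4968, -0.0867, 0.2506]
tcp_rot: [-179.8, -0.0, 91.0]
wrist_force: [-8.1, -0.4, 5.7]
finger_gap: 0.002
time: 20.02
eef_pos: [0.4977, -0.0867, 0.2505]
tcp_rot: [-179.8, -0.0, 91.0]
wrist_force: [-16.6, -1.7, 12.1]
finger_gap: -0.003
time: 20.1
eef_pos: [0.4983, -0.0866, 0.2505]
tcp_rot: [-179.6, 0.0, 91.0]
wrist_force: [-23.4, -1.3, 18.3]
finger_gap: 0.002
STOP [-23.4  -1.3  18.3] [ 0.4983 -0.0866  0.2505]
```

View pics/scene5.png

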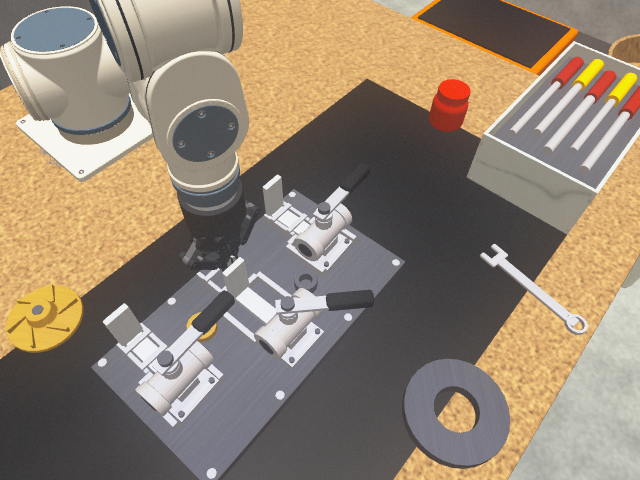

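The ejector is on its end stop: the force jumped to 23 N after about 64 mm. The valve is out, with its knob at (287,303). I'll release, raise the arm, and check its position.

```bash
python3 -m crank '[-8,-0.2,0,0,0,0,0, -15,-0.4,0,0,0,0,0, -18,-0.4,0,0,0,0,0, -20,-0.4,0,0,0,0,0, -20,-0.4,0,0,0,0,0]'; python3 -m crank '[-8,0,10,0,0,0,0, 0,0,25,0,0,0,0, 0,0,35,0,0,0,0, 0,0,35,0,0,0,0, 0,0,5,0,0,0,0]'
python3 - <<'E'
from h import *
from arc import pos
S=cam("scene"); cv2.imwrite("pics/scene6.png",S[0][:,:,::-1])
k=onz(S,(287,303),.124);print("b knob",k, "moved",k[0]-onz(S,(253,274),.124)[0])
for n,P,r in(("R",[556,-238],100),("L",[550,59.],100)):
    print(n)
    for a in [93,90,85,80,75,70,65,60,50,40,30,20,10,5,0,-3]: print(a,(pos(a,r,1)+P).round(1),end=";")
E
```

```text
time: 20.62
eef_pos: [0.4189, -0.0886, 0.2505]
tcp_rot: [-180.0, -0.0, 91.0]
wrist_force: [0.2, -0.3, 0.3]
finger_gap: 0.002
time: 21.03
eef_pos: [0.4126, -0.0891, 0.3668]
tcp_rot: [179.5, 0.2, 91.0]
wrist_force: [0.9, -0.7, 0.3]
finger_gap: 0.002
b knob [ 0.61633703 -0.08990411  0.124     ] moved 0.06323004836131807
R
93 [ 526.8 -139.9];90 [ 532.7 -138.5];85 [ 540.3 -136.8];80 [ 548.  -135.6];75 [ 556.  -135.1];70 [ 564.1 -135.2];65 [ 572.3 -135.9];60 [ 580.5 -137.4];50 [ 596.9 -142.6];40 [ 612.5 -150.8];30 [ 626.9 -162.1];20 [ 639.2 -176.2];10 [ 648.9 -192.7];5 [ 652.6 -201.8];0 [ 655.4 -211.2];-3 [ 656.7 -215.9];L
93 [520.8 157.1];90 [526.7 158.5];85 [534.3 160.2];80 [542.  161.4];75 [550.  161.9];70 [558.1 161.8];65 [566.3 161.1];60 [574.5 159.6];50 [590.9 154.4];40 [606.5 146.2];30 [620.9 134.9];20 [633.2 120.8];10 [642.9 104.3];5 [646.6  95.2];0 [649.4  85.8];-3 [650.7  81.1];
```

Valve b stands 63 mm out. Now shutting the right lever.

```bash
python3 -m crank '[20,-10,0,0,0,0,0, 30,-16,0,0,0,0,0, 28,-14,0,0,0,0,0, 19,-10,0,0,0,0,0, 0,0,0,0,0,0,0]'; python3 -m crank '[0,0,-20,0,0,0,0, 0,0,-25,0,0,0,0, 0,0,-25,0,0,0,0, 0,0,-14,0,0,0,0, 0,0,0,0,0,0,0]'; python3 -m crank '[4,0,0,0,0,0,0, 4,0,0,0,0,0,0, 4,0,0,0,0,0,0, 3,0,0,0,0,0,0]' && python3 chk.py 5 && python3 -m crank '[2,0,0,0,0,0,0, 2,0,0,0,0,0,0, 2,0,0,0,0,0,0, 2,0.3,0,0,0,0,0]' && python3 chk.py 5 && python3 -m crank '[2,0.4,0,0,0,0,0, 2,0.4,0,0,0,0,0, 2,0.3,0,0,0,0,0, 2,0.3,0,0,0,0,0]' && python3 chk.py 5 && python3 -m crank '[2,0.2,0,0,0,0,0, 2,0.2,0,0,0,0,0, 2,0.1,0,0,0,0,0, 2,0.1,0,0,0,0,0]'
python3 - <<'E'
from h import *
S=cam("scene"); cv2.imwrite("pics/scene7.png",S[0][:,:,::-1])
E
```

```text
time: 21.5
eef_pos: [0.5117, -0.1405, 0.3592]
tcp_rot: [-180.0, -0.0, 91.0]
wrist_force: [-1.8, 0.7, -0.8]
finger_gap: 0.001
time: 21.92
eef_pos: [0.5074, -0.1381, 0.2733]
tcp_rot: [-179.7, -0.2, 91.0]
wrist_force: [-0.6, -0.3, -1.0]
finger_gap: 0.0
time: 22.25
eef_pos: [0.5243, -0.1388, 0.2778]
tcp_rot: [179.9, 0.0, 91.0]
wrist_force: [-0.5, 0.6, 0.2]
finger_gap: 0.002
time: 22.58
eef_pos: [0.5315, -0.1384, 0.2768]
tcp_rot: [-180.0, 0.0, 91.0]
wrist_force: [-0.7, -0.7, -0.2]
finger_gap: -0.001
time: 22.92
eef_pos: [0.5396, -0.137, 0.2767]
tcp_rot: [-180.0, 0.0, 91.0]
wrist_force: [-1.7, -1.2, 0.8]
finger_gap: 0.001
time: 23.25
eef_pos: [0.5477, -0.1365, 0.2767]
tcp_rot: [-180.0, 0.0, 91.0]
wrist_force: [-0.9, -0.8, -0.2]
finger_gap: -0.006
```

View pics/scene7.png

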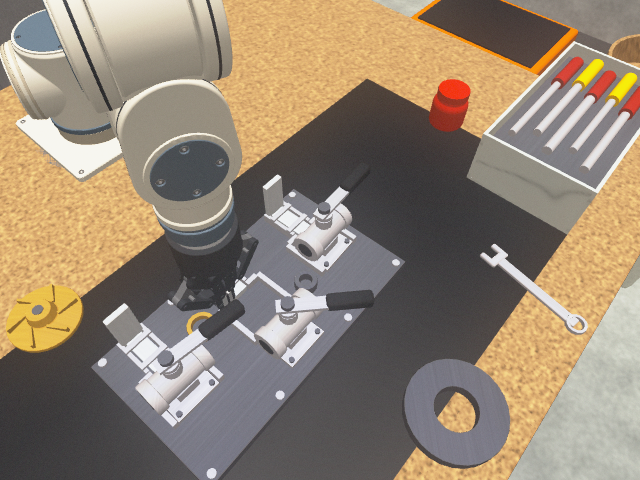

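The right valve stays put, its knob still at (165,357), and the lever turns, with its tip at (240,305). Continuing along the arc.

```bash
python3 -m crank '[3,0.2,1,0,0,0,0, 3,0.1,1,0,0,0,0, 4,0,1,0,0,0,0, 4,0,1,0,0,0,0, 4,0,1,0,0,0,0]' && python3 chk.py 6 && python3 -m crank '[4,-0.3,0,0,0,0,0, 4,-0.7,0,0,0,0,0, 4,-1,0,0,0,0,0, 4,-1,0,0,0,0,0, 4,-1.3,0,0,0,0,0]' && python3 chk.py 6 && python3 -m crank '[4,-1.4,0,0,0,0,0, 4,-1.7,0,0,0,0,0, 4,-2,0,0,0,0,0, 4,-2.2,0,0,0,0,0, 4,-2.4,0,0,0,0,0]' && python3 chk.py 6 && python3 -m crank '[3.6,-2.6,0,0,0,0,0, 3.6,-2.8,0,0,0,0,0, 3.6,-2.9,0,0,0,0,0, 3.6,-3,0,0,0,0,0, 3,-3.2,0,0,0,0,0]' && python3 chk.py 6 && python3 -m crank '[3,-3.3,0,0,0,0,0, 3,-3.5,0,0,0,0,0, 3,-3.8,0,0,0,0,0, 2.4,-3.8,0,0,0,0,0]' && python3 chk.py 6 && python3 -m crank '[2.3,-4,0,0,0,0,0, 2.2,-4,0,0,0,0,0, 2,-4,0,0,0,0,0]' && python3 chk.py 6 && python3 -m crank '[1,-3,0,0,0,0,0, 1,-3,0,0,0,0,0]' && python3 chk.py 6
```

```text
time: 23.72
eef_pos: [0.566, -0.1361, 0.2818]
tcp_rot: [180.0, -0.0, 91.0]
wrist_force: [-0.7, 0.8, 0.2]
finger_gap: 0.001
time: 24.13
eef_pos: [0.5859, -0.1405, 0.2816]
tcp_rot: [-180.0, -0.0, 91.0]
wrist_force: [-0.5, -0.1, 0.3]
finger_gap: 0.002
time: 24.55
eef_pos: [0.6059, -0.1504, 0.2816]
tcp_rot: [-180.0, -0.0, 91.0]
wrist_force: [-2.3, -0.0, -0.2]
finger_gap: -0.005
time: 24.97
eef_pos: [0.6233, -0.165, 0.2817]
tcp_rot: [180.0, -0.0, 91.0]
wrist_force: [-1.1, -0.1, 0.5]
finger_gap: -0.002
time: 25.3
eef_pos: [0.6346, -0.1794, 0.2816]
tcp_rot: [180.0, -0.0, 91.0]
wrist_force: [-1.3, 0.7, -0.4]
finger_gap: -0.002
time: 25.55
eef_pos: [0.641, -0.1915, 0.2817]
tcp_rot: [180.0, -0.0, 91.0]
wrist_force: [-1.0, 1.0, 0.1]
finger_gap: -0.0
time: 25.72
eef_pos: [0.643, -0.1974, 0.2816]
tcp_rot: [180.0, -0.0, 91.0]
wrist_force: [-0.5, 1.7, 0.5]
finger_gap: -0.0
```

```bash
python3 -m crank '[1,-3,0,0,0,0,0, 0.8,-3,0,0,0,0,0]' && python3 chk.py 4.5 && python3 -m crank '[0.5,-2,0,0,0,0,0]' && python3 chk.py 4.5 && python3 -m crank '[0.5,-2,0,0,0,0,0]' && python3 chk.py 4.5 && python3 -m crank '[0.3,-1.5,0,0,0,0,0]' && python3 chk.py 4.5 && python3 -m crank '[0.2,-1.5,0,0,0,0,0]' && python3 chk.py 4.5 && python3 -m crank '[0.2,-1.5,0,0,0,0,0]' && python3 chk.py 4.5 && python3 -m crank '[0,-1.5,0,0,0,0,0]' && python3 chk.py 4.5 && python3 -m crank '[0,-1.5,0,0,0,0,0]' && python3 chk.py 4.5 && python3 -m crank '[0,-1.5,0,0,0,0,0]' && python3 chk.py 4.5 && python3 -m crank '[0,-1.5,0,0,0,0,0]' && python3 chk.py 4.5 && python3 -m crank '[0,-1.5,0,0,0,0,0]' && python3 chk.py 4.5
```

```text
time: 25.88
eef_pos: [0.6446, -0.2033, 0.2817]
tcp_rot: [-180.0, -0.0, 91.0]
wrist_force: [-1.6, 0.4, -1.8]
finger_gap: -0.004
time: 25.97
eef_pos: [0.6451, -0.2054, 0.2817]
tcp_rot: [180.0, 0.0, 91.0]
wrist_force: [-0.8, 0.8, 0.3]
finger_gap: -0.0
time: 26.05
eef_pos: [0.6456, -0.2073, 0.2817]
tcp_rot: [-180.0, -0.0, 91.0]
wrist_force: [-0.7, 0.8, 0.3]
finger_gap: 0.0
time: 26.13
eef_pos: [0.6459, -0.2087, 0.2817]
tcp_rot: [180.0, 0.0, 91.0]
wrist_force: [-0.7, 1.3, 0.1]
finger_gap: -0.001
time: 26.22
eef_pos: [0.6461, -0.2102, 0.2817]
tcp_rot: [180.0, -0.0, 91.0]
wrist_force: [-1.6, 1.2, -0.1]
finger_gap: 0.002
time: 26.3
eef_pos: [0.6463, -0.2116, 0.2817]
tcp_rot: [180.0, 0.0, 91.0]
wrist_force: [-0.4, 1.4, -0.8]
finger_gap: -0.003
time: 26.38
eef_pos: [0.6464, -0.2131, 0.2817]
tcp_rot: [180.0, -0.0, 91.0]
wrist_force: [0.5, 0.8, -0.8]
finger_gap: -0.002
time: 26.47
eef_pos: [0.6464, -0.2146, 0.2817]
tcp_rot: [180.0, -0.0, 91.0]
wrist_force: [0.9, 1.6, -0.4]
finger_gap: -0.002
time: 26.55
eef_pos: [0.6464, -0.2161, 0.2818]
tcp_rot: [180.0, -0.0, 91.0]
wrist_force: [1.1, 0.6, -0.4]
finger_gap: -0.001
time: 26.63
eef_pos: [0.6464, -0.2175, 0.2818]
tcp_rot: [180.0, -0.0, 91.0]
wrist_force: [1.9, 4.0, 2.5]
finger_gap: 0.003
time: 26.72
eef_pos: [0.6464, -0.2189, 0.282]
tcp_rot: [180.0, -0.0, 91.0]
wrist_force: [-0.2, 4.1, 2.9]
finger_gap: -0.0
```

End stop reached on the right lever. Off to the left one.

```bash
python3 -m crank '[0,-1.5,0,0,0,0,0]'; python3 -m crank '[0,8,0,0,0,0,0, 0,8,15,0,0,0,0, 0,0,25,0,0,0,0, 0,0,30,0,0,0,0, 0,5,15,0,0,0,0]'; python3 -m crank '[-5,20,0,0,0,0,0, -14,33,0,0,0,0,0, -14,34,0,0,0,0,0, -14,34,0,0,0,0,0, -14,34,0,0,0,0,0]'; python3 -m crank '[-14,34,0,0,0,0,0, -14,34,0,0,0,0,0, -14,34,0,0,0,0,0, -14,34,0,0,0,0,0, -14,34,0,0,0,0,0]'; python3 -m crank '[-10,20,0,0,0,0,0, 0,8,0,0,0,0,0, 0,0,0,0,0,0,0, 0,0,0,0,0,0,0]'
```

```text
time: 26.8
eef_pos: [0.6464, -0.2203, 0.2821]
tcp_rot: [180.0, -0.0, 91.0]
wrist_force: [0.1, 3.9, 3.3]
finger_gap: -0.002
time: 27.22
eef_pos: [0.6462, -0.1997, 0.3698]
tcp_rot: [179.9, 0.1, 91.0]
wrist_force: [0.5, 0.0, 0.6]
finger_gap: 0.003
time: 27.63
eef_pos: [0.5842, -0.0432, 0.3665]
tcp_rot: [-180.0, 0.0, 91.0]
wrist_force: [0.3, 0.3, 0.9]
finger_gap: 0.003
time: 28.05
eef_pos: [0.514, 0.1269, 0.3667]
tcp_rot: [180.0, 0.1, 91.0]
wrist_force: [0.7, -0.1, -0.6]
finger_gap: 0.001
time: 28.38
eef_pos: [0.5055, 0.1534, 0.3667]
tcp_rot: [180.0, 0.0, 91.1]
wrist_force: [0.8, -0.5, -1.4]
finger_gap: -0.002
```

```bash
python3 -m crank '[0,2,-20,0,0,0,0, 0,2,-25,0,0,0,0, 0,0,-25,0,0,0,0, 0,0,-14,0,0,0,0, 0,0,0,0,0,0,0]'; python3 -m crank '[0,0,0,0,0,0,0, 4,0,0,0,0,0,0, 4,0,0,0,0,0,0, 4,0,0,0,0,0,0]' && python3 chk.py 5 && python3 -m crank '[3,0,0,0,0,0,0, 2,0,0,0,0,0,0, 2,0,0,0,0,0,0, 2,0.3,0,0,0,0,0]' && python3 chk.py 5 && python3 -m crank '[2,0.4,0,0,0,0,0, 2,0.4,0,0,0,0,0, 2,0.3,0,0,0,0,0, 2,0.3,0,0,0,0,0]' && python3 chk.py 5 && python3 -m crank '[2,0.2,0,0,0,0,0, 2,0.2,0,0,0,0,0, 2,0.1,0,0,0,0,0, 2,0.1,0,0,0,0,0]' && python3 chk.py 5 && python3 -m crank '[2,0,0,0,0,0,0, 3,0,0,0,0,0,0, 3,0,0,0,0,0,0, 3,0,0,0,0,0,0, 3,0,0,0,0,0,0]'
python3 - <<'E'
from h import *
S=cam("scene"); cv2.imwrite("pics/scene8.png",S[0][:,:,::-1])
E
```

```text
time: 28.8
eef_pos: [0.5052, 0.1559, 0.2795]
tcp_rot: [-179.7, 0.1, 90.9]
wrist_force: [0.0, -1.0, -0.1]
finger_gap: 0.004
time: 29.13
eef_pos: [0.5182, 0.1572, 0.2839]
tcp_rot: [179.9, -0.0, 91.0]
wrist_force: [0.3, 0.8, 0.9]
finger_gap: 0.002
time: 29.47
eef_pos: [0.5264, 0.1578, 0.2827]
tcp_rot: [-180.0, -0.0, 91.0]
wrist_force: [-0.2, -0.1, 0.5]
finger_gap: -0.003
time: 29.8
eef_pos: [0.5344, 0.1592, 0.2826]
tcp_rot: [-180.0, 0.0, 91.0]
wrist_force: [-2.3, -1.0, -0.0]
finger_gap: 0.004
time: 30.13
eef_pos: [0.5425, 0.1598, 0.2826]
tcp_rot: [-180.0, 0.0, 91.0]
wrist_force: [-0.6, -1.5, 0.9]
finger_gap: 0.004
time: 30.55
eef_pos: [0.5566, 0.1598, 0.2827]
tcp_rot: [180.0, -0.0, 91.0]
wrist_force: [-1.2, -0.7, 0.1]
finger_gap: -0.001
```

View pics/scene8.png

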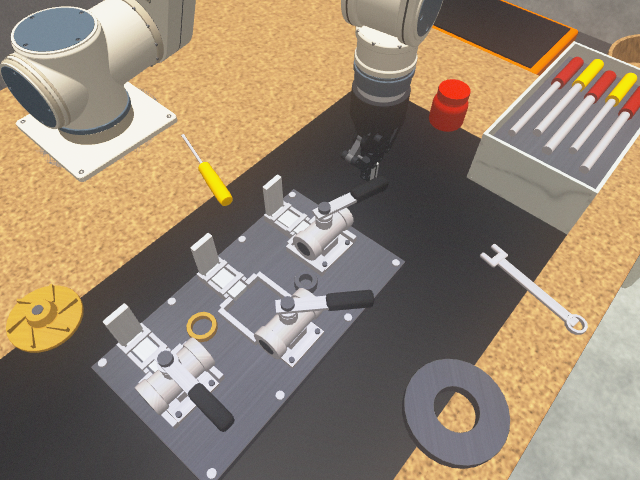

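The right lever is shut, with its tip at (226,425). All tabs have sprung back, the rings are in place, and the left knob is unmoved at (324,208). Continuing with the left lever.

```bash
python3 -m crank '[4,0,0,0,0,0,0, 4,-0.4,0,0,0,0,0, 4,-0.8,0,0,0,0,0, 4,-1,0,0,0,0,0, 4,-1.2,0,0,0,0,0]' && python3 chk.py 6 && python3 -m crank '[4,-1.3,0,0,0,0,0, 4,-1.5,0,0,0,0,0, 4,-1.8,0,0,0,0,0, 4,-2,0,0,0,0,0, 4,-2.2,0,0,0,0,0]' && python3 chk.py 6 && python3 -m crank '[3.8,-2.4,0,0,0,0,0, 3.6,-2.7,0,0,0,0,0, 3.6,-2.8,0,0,0,0,0, 3.6,-2.9,0,0,0,0,0, 3.6,-3,0,0,0,0,0]' && python3 chk.py 6 && python3 -m crank '[3,-3.2,0,0,0,0,0, 3,-3.3,0,0,0,0,0, 3,-3.5,0,0,0,0,0, 3,-3.8,0,0,0,0,0, 2.4,-3.8,0,0,0,0,0]' && python3 chk.py 6 && python3 -m crank '[2.3,-4,0,0,0,0,0, 2.2,-4,0,0,0,0,0, 2,-4,0,0,0,0,0]' && python3 chk.py 6 && python3 -m crank '[1,-3,0,0,0,0,0, 1,-3,0,0,0,0,0, 1,-3,0,0,0,0,0]' && python3 chk.py 6
```

```text
time: 31.02
eef_pos: [0.5767, 0.1563, 0.2827]
tcp_rot: [180.0, 0.0, 91.0]
wrist_force: [-1.1, 0.0, 0.3]
finger_gap: -0.001
time: 31.43
eef_pos: [0.5967, 0.1473, 0.2827]
tcp_rot: [-180.0, -0.0, 91.0]
wrist_force: [-2.0, 0.3, -1.0]
finger_gap: -0.0
time: 31.85
eef_pos: [0.6148, 0.1334, 0.2827]
tcp_rot: [180.0, -0.0, 91.0]
wrist_force: [-1.4, 0.8, 0.5]
finger_gap: 0.001
time: 32.27
eef_pos: [0.6292, 0.1158, 0.2827]
tcp_rot: [180.0, -0.0, 91.0]
wrist_force: [-0.9, 0.3, 0.0]
finger_gap: 0.001
time: 32.52
eef_pos: [0.6356, 0.1037, 0.2827]
tcp_rot: [-180.0, -0.0, 91.0]
wrist_force: [-1.5, 1.2, -0.3]
finger_gap: -0.001
time: 32.77
eef_pos: [0.6384, 0.0949, 0.2827]
tcp_rot: [-180.0, -0.0, 91.0]
wrist_force: [-1.7, -0.0, -0.1]
finger_gap: -0.003
```

```bash
python3 -m crank '[0.8,-3,0,0,0,0,0]' && python3 chk.py 4.5 && python3 -m crank '[0.5,-2,0,0,0,0,0]' && python3 chk.py 4.5 && python3 -m crank '[0.5,-2,0,0,0,0,0]' && python3 chk.py 4.5 && python3 -m crank '[0.3,-1.5,0,0,0,0,0]' && python3 chk.py 4.5 && python3 -m crank '[0.2,-1.5,0,0,0,0,0]' && python3 chk.py 4.5 && python3 -m crank '[0.2,-1.5,0,0,0,0,0]' && python3 chk.py 4.5 && python3 -m crank '[0,-1.5,0,0,0,0,0]' && python3 chk.py 4.5 && python3 -m crank '[0,-1.5,0,0,0,0,0]' && python3 chk.py 4.5
```

```text
time: 32.85
eef_pos: [0.6392, 0.0919, 0.2827]
tcp_rot: [180.0, -0.0, 91.0]
wrist_force: [-1.2, 1.4, 0.6]
finger_gap: -0.004
time: 32.93
eef_pos: [0.6398, 0.0898, 0.2827]
tcp_rot: [180.0, 0.0, 91.0]
wrist_force: [-0.3, 1.1, -0.6]
finger_gap: 0.004
time: 33.02
eef_pos: [0.6402, 0.088, 0.2827]
tcp_rot: [180.0, -0.0, 91.0]
wrist_force: [-1.4, 1.3, -0.7]
finger_gap: -0.002
time: 33.1
eef_pos: [0.6405, 0.0865, 0.2827]
tcp_rot: [180.0, -0.0, 91.0]
wrist_force: [-0.5, -0.2, -0.0]
finger_gap: 0.001
time: 33.18
eef_pos: [0.6407, 0.0851, 0.2827]
tcp_rot: [180.0, -0.0, 91.0]
wrist_force: [-0.8, 0.9, -0.4]
finger_gap: -0.006
time: 33.27
eef_pos: [0.6409, 0.0836, 0.2827]
tcp_rot: [180.0, -0.0, 91.0]
wrist_force: [-0.7, 1.5, 0.2]
finger_gap: -0.002
time: 33.35
eef_pos: [0.641, 0.0822, 0.2828]
tcp_rot: [180.0, -0.0, 91.0]
wrist_force: [0.7, 4.3, 0.9]
finger_gap: 0.002
time: 33.43
eef_pos: [0.6411, 0.0808, 0.283]
tcp_rot: [179.9, -0.0, 91.0]
wrist_force: [0.8, 4.5, 2.5]
finger_gap: -0.001
STOP [0.8 4.5 2.5] [0.6411 0.0808 0.283 ]
```

```bash
python3 -m crank '[0,-1.5,0,0,0,0,0]'; python3 -m crank '[0,8,0,0,0,0,0, 0,10,15,0,0,0,0, 0,10,25,0,0,0,0, 0,0,30,0,0,0,0, 0,0,30,0,0,0,0]'; python3 -m crank '[-20,25,10,0,0,0,0, -24,30,0,0,0,0,0, -24,30,0,0,0,0,0, -24,30,0,0,0,0,0, -24,30,0,0,0,0,0]'; python3 -m crank '[-24,30,0,0,0,0,0, -24,30,0,0,0,0,0, -24,30,0,0,0,0,0, -24,30,0,0,0,0,0, -20,25,0,0,0,0,0]'; python3 -m crank '[0,0,0,0,0,0,0, 0,0,0,0,0,0,0, 0,0,0,0,0,0,0, 0,0,0,0,0,0,0, 0,0,0,0,0,0,0]'
python3 - <<'E'
from h import *
T=cam("top"); i=T[0][130:350,200:520]; cv2.imwrite("pics/top9.png",cv2.resize(i[:,:,::-1],None,fx=2.5,fy=2.5,interpolation=3))
E
```

```text
time: 33.52
eef_pos: [0.6411, 0.0794, 0.2832]
tcp_rot: [179.9, -0.0, 91.1]
wrist_force: [0.8, 4.9, 3.2]
finger_gap: -0.0
time: 33.93
eef_pos: [0.6405, 0.108, 0.3832]
tcp_rot: [-179.9, 0.1, 91.1]
wrist_force: [0.4, 0.1, 0.4]
finger_gap: 0.002
time: 34.35
eef_pos: [0.5235, 0.2533, 0.3926]
tcp_rot: [180.0, 0.1, 91.0]
wrist_force: [0.4, 1.1, 0.4]
finger_gap: 0.003
time: 34.77
eef_pos: [0.4068, 0.3988, 0.3927]
tcp_rot: [180.0, 0.0, 91.1]
wrist_force: [-0.1, -0.2, -0.7]
finger_gap: 0.003
time: 35.18
eef_pos: [0.4097, 0.3964, 0.3925]
tcp_rot: [180.0, 0.0, 90.9]
wrist_force: [0.1, 0.5, -0.4]
finger_gap: 0.001
```

View pics/top9.png

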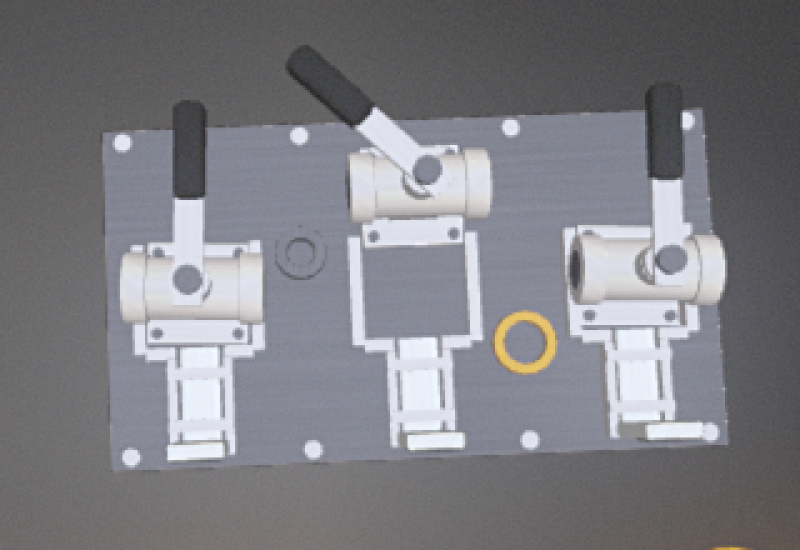

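Run:
```python
from h import *
T=cam("top"); f=lambda p:(p[0]/2.5+200,p[1]/2.5+130)
for k,t in(((188,280),(189,104)),((427,169),(305,55)),((671,260),(664,88))):
    a=onz(T,f(k),.124);d=onz(T,f(t),.118)-a; print(a.round(4),"lever",(np.arctan2(d[1],d[0])-.023).round(3))
from rig import job; print(job.job_done())
```

```text
[0.5495 0.059  0.124 ] lever -0.033
[ 0.6164 -0.0898  0.124 ] lever 0.755
[ 0.557 -0.239  0.124] lever -0.051
the job is handed in; nothing more can be done
None
```

The job is done and handed in, at about 35 s of the 72 s allowed; the hand-in gave no verdict.

- **Opening:** I swung all three levers open. The left and right ones reached their end stops, measured at 1.58 and 1.60 rad. The middle one stopped dead at about 0.8 rad, so I left it there with no more than about 6 N on the wrist.
- **Reject:** I pressed the middle ejector to its end stop, about 64 mm, which took 23 N at the stop. The middle valve slid out about 63 mm and stands upright on the reject end. The tab sprang back.
- **Closing:** I pushed both good levers back against their shut stops with about 5 N.

The final pictures showed:
- **Good levers:** both read shut, at -0.03 and -0.05 rad, which is within measuring error of zero.
- **Good valves:** both pivots are within about 2 mm of where they started.
- **Ejectors and rings:** all three tabs are back and both loose rings look untouched.
- **Arm:** it was well clear of everything.

**Disagreement:** the rejected valve's lever read 0.84 rad in the side camera after opening, and 0.755 rad in the top camera at the end. I put this down to picking pixels by hand. It may also have moved slightly during the ejection, which does not affect the task.

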